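# Unlock the document box and hold the key turned

### The job

Take the flat, oblong-headed key out of its wooden stand and, with the key and not with your fingers, push the post of the snug dust cover on top of the grey document box sideways until the cover snaps fully open. Then push the key fully home in the uncovered keyhole, wiggling it if the sticky pins catch, and turn it a quarter turn clockwise, seen from above, to its stop. Finish while still gripping the key and holding it turned against its return spring, and leave the other things on the desk where they are.

Things in the scene. Friction and masses are not known exactly. Their poses are not given: they have to be found in the camera images.
- key: Steel key, 50 g, 84 mm tall, upright in its stand's slot, tip 6 mm above the desk. Origin: centre of the blade's tip; z up to the head, x width, y thickness. Blade 12 (x) x 5 (y) mm, 34 long, last 9 mm tapered to 6 wide at the tip; shoulder 18 x 6 from 34 to 46; head a flat oblong plate 30 (x) x 6 (y) from 46 to 84 mm. Same after a half turn about z.
- key_bow (a point): Where to grip the key: the centre of its head, on the key's axis, 66 mm above the tip of the blade; pinch across the 6 mm thickness (the key's y). Axes as the key's.
- key_tip (a point): Centre of the tip of the key's blade: same point and axes as the key's origin.
- stand_a: Fixed wooden block holding the key, 50 x 50 x 36 mm high; a 30 mm deep slot in its middle, 1 mm wider all round than the blade. Origin under its centre; slot long along its x, as the key is.
- docbox: Grey steel document box, fixed, 220 (x) x 260 (y) x 90 mm high; origin under its centre, z up. On its top a steel lock plate, 110 x 70 x 6 mm, carries keyhole and dust cover; a bar handle 27 mm high runs along x at y = -85 mm.
- keyhole (a point): Centre of the keyhole's mouth, at the lock plate's face (96 mm up); the box's axes, not turning with the lock. Slot 13.8 (x) x 6.8 (y) mm when locked, 3 mm chamfer, straight down 40 mm in a brass plug 32 mm across. Key goes in blade down, its x along this x (either way), till its shoulder stands on the plug: tip 34 mm down. Four sticky sprung pins, 15 to 30 mm down, resist with 4 to 8 N.
- plug (a joint): Turn of the lock plug, rad: 0 locked (start), growing clockwise seen from above, stop at 1.45. A spring of 0.03 to 0.09 N m turns it back when let go. The key has about 0.15 rad of play in the slot: the hand turns about 1.6 rad to reach the stop. It also draws a small brass bolt, of no other concern.
- cover (a joint): Swing of the dust cover, rad: 0 closed over the keyhole (start), stop at 1.6 fully open; opens counterclockwise seen from above about a pin at x = +36 mm, y = 0 in the keyhole's frame. A snap holds it shut (up to 0.1 N m, some 2 N at the post); past 0.8 it snaps open by itself and stays. Steel strip 26 mm wide, its top 4.5 mm above the lock plate.
- cover_post (a point): Top centre of the dust cover's push post: upright pin 6 mm across, 16 mm tall, on the cover 52 mm from its pivot; the top is 20.5 mm above the lock plate. Closed: at x = -16 mm, y = 0 in the keyhole's frame; opening carries it first to -y, then also to +x, at last to about x = +37, y = -52 mm.
- odd_bow (a point): Centre of the head of another steel key, with a round head 38 mm across and a square 8 mm blade, which does not fit; it stands in a like wooden block, 82 mm tall. Leave it alone.
- jar: Glass jar with steel cap, 60 mm across, 100 mm tall, origin under its centre. Leave it alone.
- tissues: Blue tissue box, 110 x 210 x 70 mm, origin under its centre. Leave it alone.
- water: Clear water bottle, 84 mm across, 230 mm tall, origin under its centre. Leave it alone.
- mug: White mug, 80 mm across, 90 mm tall, origin under its centre. Leave it alone.
- eraser: White eraser, 55 x 24 x 13 mm, origin under its centre. Leave it alone.
Not all that is in view belongs to the job. What is shaped like the key but green is not meant.

How it is judged:
On the way, in this order (a step that is already met when the one before it is completed fails the run):
1. the key is lifted out of its stand in the fingers (contact force between the fingers and key above 2 N and height (world z) of key_tip above 0.045 m), for 0.1 s.
2. the dust cover has snapped open (value of joint cover above 1.4 rad), for 0.1 s.
3. the key is fully home in the keyhole, still unturned (z of key_tip in the frame of keyhole below -0.03 m and horizontal distance between key_tip and keyhole below 0.004 m and angle between key_tip's own z axis and vertical below 0.12 rad and value of joint plug below 0.6 rad), for 0.05 s.
4. the lock is turned to its stop by the key (z of key_tip in the frame of keyhole below -0.03 m and horizontal distance between key_tip and keyhole below 0.004 m and angle between key_tip's own z axis and vertical below 0.12 rad and value of joint plug above 1.25 rad), for 0.2 s.
At the end, for the whole second after the job is handed in: The key's tip is more than 30 mm below the lock face (of 34) and within 4 mm of the keyhole's axis, the key upright within 0.12 rad, the plug held beyond 1.25 rad (stop at 1.45) and still, the dust cover beyond 1.4 rad, and the fingers grip the key with more than 2 N (all of step 4 and value of joint cover above 1.4 rad and contact force between the fingers and key above 2 N and velocity of joint plug below 0.2 rad/s); the arm keeps its last pose, push and grip.
It fails at once if the dust cover is pushed with the hand or arm instead of the key (contact force between any of the fingers, the arm and cover above 1 N).
It fails at once if another thing on the desk is shifted by more than 30 mm (distance of any of odd_bow, jar, tissues, water, mug, eraser from where it was at the start of the episode above 0.03 m).
It also fails if it takes over 64 s, if anything falls off the work surface, if the arm or the gripper's body presses on something with over 40 N, if the wrist force passes 120 N, or if a joint passes its speed limit or range.

### The arm

A 6-joint arm with a two-finger parallel gripper is mounted at the origin on the work surface. World frame = base frame: x ahead of the robot, y to its left, z up, the work surface at z = 0. Lengths are in m, angles in rad, forces in N, time in s.
With the tool pointing down it reaches from about 0.275 to 0.85 m from the base axis. Payload 19 kg.
Tool frame: the origin (TCP) lies between the finger pads; the fingertips stand 14 mm ahead of it and the grasp point (between the pads) lies 5 mm behind it; z points along the fingers, y is the line along which they close (so a half turn about z gives the same grasp; the last joint's range is limited). The gripper opens to 85 mm and grips with 20 to 120 N. Pads are 22 mm wide; open, the fingers measure 114 mm over their backs; the gripper's body (76 mm by 85 mm) begins 54 mm behind the grasp point. The pads swing forward as they close: fully open they stand 13 mm farther back than shut.
Start: joints at [-1.474, 0.15, 1.437, -0, 1.554, -0.134], TCP at [0.132, -0.56, 0.245] pointing down, gripper open.
Joint ranges: [-2.8, 2.8], [-0.68, 2.1], [0.12, 2.68], [-1.39, 4.53], [0.16, 2.79], [-2.81, 2.81]. Speed limits (rad/s): [1.89, 1.89, 2.22, 3.01, 3.01, 3.01].

### API

Orientations are given as a unit quaternion [w, x, y, z].
In Python, from station import r gives the robot as it stands. The module is installed in compiled form; this text tells all that it offers.
- The arm moves only by the tool jog_arm, never from a script. Its argument "increments" is a list of rows, each a list of 3 entries, a list of its own where there are three numbers: the shift along the world's x, y, z scaled (see below), then the turn, a rotation vector about the world's x, y, z scaled (see below), then the closure, from 0 (fully open) to 1 (shut). In form: [[[x, y, z], [ax, ay, az], grip], ...]. A call has exactly 10 rows; each row is the pose to reach, as a shift and turn from the pose commanded when the call began; what a row does not reach only later rows make up. The controller multiplies each number of a shift by 300 mm and each number of a turn by 45 degrees. A row lasts 1/12 s, in which the tool goes at most 41.7 mm and 7.16 degrees, less where a joint would pass 70% of its speed; a pose out of reach is approached as far as the arm can. A call with a number of a shift or a turn outside -1 to 1 is refused whole. A call with a gripper value outside its range is refused whole. The fingers move at their own pace and stop on an object; the grip force is fixed at half the most. Time passes only in rows, so rows that repeat a pose let the fingers close, or fill a call up. It gives the time, the measured TCP pose, the force, the opening and the grip force at its end, in the units of the state.
- r.get_obs(): the state, without advancing time (a new reading comes with each control period).
- r.get_image(name): name is "side" or "top" or "wrist"; returns a dict with "image" (480x640x3 uint8, red, green, blue), "mtx" (3x3 intrinsics, pixels), "camera_from_world" (4x4, takes a point from world to camera coordinates); the wrist camera has in their place "tool_from_camera" (4x4, takes a point from camera to tool coordinates, whose origin is the TCP and whose axes are the flange's). Camera axes: x right, y up, looking along -z (the intrinsics and any distortion apply to the point x, -y, -z); pixel columns grow to the right and rows downward; lengths in m; the calibration is good to about 2 mm. A picture is of the moment at which its call begins: read the wrist's pose just before it. There is no depth.
- r.sign_off(): hands the job in; it is judged then, once.
The state is a dict: "t": time; "joints": joint angles; "dq": joint speeds; "effort": joint torques, N m; "tcp_pos": TCP position; "eef_rot": TCP orientation; "ft_force": force on the tool from outside, world axes, zero at the start; "wrist_torque": the same for the moment, N m; "gripper_width": finger opening in m; "grasp_force": force on a finger pad.
Only numpy, scipy, OpenCV 4.12 (cv2) and the standard library are available. Lean on these libraries where they do the work, as an engineer would, in place of code of your own. Each camera call takes 0.05 s, during which the arm holds its last target. There are 200 camera calls.

## Working session

There is one attempt and no reset: what is moved stays moved. The work goes in short steps, Python scripts to look and compute and a tool call to move; the robot and the scene stay as the last step left them, time stands still between calls to the robot, and variables do not carry over. Pictures are saved under pics/ and viewed, at most 10 in all, crops included, and the job is handed in when it is done.

Besides the shell and the picture viewer there is one more tool, called after ">>>" in YAML: its name, and indented under it one key for each argument. jog_arm: Moves the arm, as the interface text tells. Shifts and turns lie within -1 to 1; 1 stands for 300 mm of shift or 45 degrees of turn. Its arguments: {"type":"object","properties":{"increments":{"type":"array","items":{"type":"array"}}},"required":["increments"]}

```bash
mkdir -p pics
cat > h.py <<'E'
import numpy as np,cv2
from station import r
def snap(n,f):
    o=r.get_obs(); d=r.get_image(n); cv2.imwrite('pics/'+f,d['image'][:,:,::-1]); 
    np.savez('pics/'+f+'.npz',o_pos=o['tcp_pos'],o_rot=o['eef_rot'],**d); return d
def pose(d,o=None):
    if 'camera_from_world' in d: 
        return np.linalg.inv(d['camera_from_world'])
    from scipy.spatial.transform import Rotation as R
    T=np.eye(4);q=d['o_rot'];T[:3,:3]=R.from_quat([q[1],q[2],q[3],q[0]]).as_matrix();T[:3,3]=d['o_pos'];return T@d['tool_from_camera']
def ray(d,u,v):
    T=pose(d);p=np.linalg.inv(d['mtx'])@[u,v,1];x=T[:3,:3]@[p[0],-p[1],-p[2]];return T[:3,3],x
def onz(d,u,v,z):
    c,x=ray(d,u,v);return c+x*(z-c[2])/x[2]
def proj(d,P):
    T=np.linalg.inv(pose(d));c=T[:3,:3]@P+T[:3,3];p=d['mtx']@[c[0],-c[1],-c[2]];return p[:2]/p[2]
def load(f): return dict(np.load('pics/'+f+'.npz'))
E
python3 -c "
from h import *
for n in ['top','side','wrist']:
    d=snap(n,n+'0.png');print(n,d.keys(),d['mtx'])
    if n!='wrist':print(pose(d))
    else: print(d['tool_from_camera'])
print(r.get_obs())"
```

```text
top dict_keys(['image', 'mtx', 'camera_from_world']) [[600.92605932   0.         316.70323996]
 [  0.         600.92605932 242.29706883]
 [  0.           0.           1.        ]]
[[-8.29458868e-04  9.94660852e-01 -1.03194486e-01  4.57724603e-01]
 [-9.99995109e-01 -1.13623847e-03 -2.91408123e-03 -5.29295500e-02]
 [-3.01577606e-03  1.03191564e-01  9.94656929e-01  1.40620705e+00]
 [ 0.00000000e+00  0.00000000e+00  0.00000000e+00  1.00000000e+00]]
side dict_keys(['image', 'mtx', 'camera_from_world']) [[582.11395466   0.         325.93341866]
 [  0.         582.11395466 249.60306471]
 [  0.           0.           1.        ]]
[[-0.69849812  0.3627009  -0.61688607 -0.25065748]
 [-0.71548247 -0.3375692   0.6116632   0.79142689]
 [ 0.01360906  0.86861677  0.49529759  0.77395675]
 [ 0.          0.          0.          1.        ]]
wrist dict_keys(['image', 'mtx', 'tool_from_camera']) [[421.56074274   0.         315.03857414]
 [  0.         421.56074274 242.38328005]
 [  0.           0.           1.        ]]
[[-1.00993005e-04  9.50862812e-01  3.09612504e-01  8.05024435e-02]
 [ 9.99999873e-01
[... 180 characters left out ...]
00]]
{'t': 0.15, 'joints': array([-1.47397250e+00,  1.50896208e-01,  1.43783554e+00,  6.60786963e-06,
        1.55379473e+00, -1.34046128e-01]), 'dq': array([-0.00023977, -0.00119739, -0.00191303, -0.00069735,  0.00101138,
        0.00113308]), 'effort': array([ 4.21908902e-03, -7.13376260e+01, -5.71038187e+01, -1.11943857e-04,
        7.29342923e-03, -4.11804888e-05]), 'tcp_pos': array([ 0.13151525, -0.55959201,  0.24482392]), 'eef_rot': array([-4.66770371e-04,  9.93344676e-01,  1.15178714e-01,  1.19921387e-05]), 'ft_force': array([ 0.69864864, -1.16100049,  0.28478091]), 'wrist_torque': array([ 0.0263315 ,  0.05372825, -0.05542531]), 'grasp_force': 0.0, 'gripper_width': 0.0852991297626151}
```

View pics/top0.png

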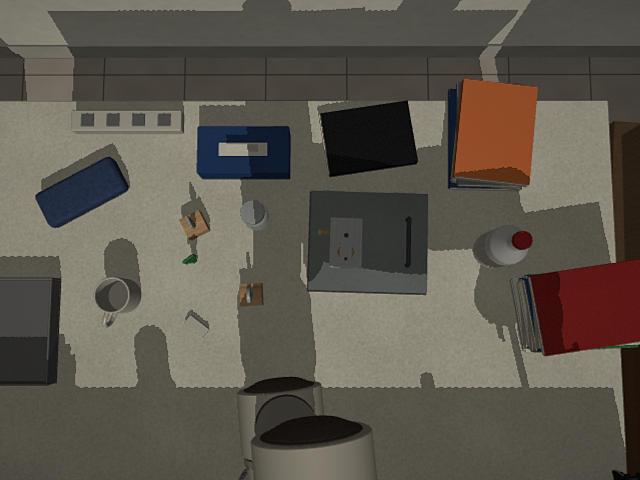

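View pics/side0.png

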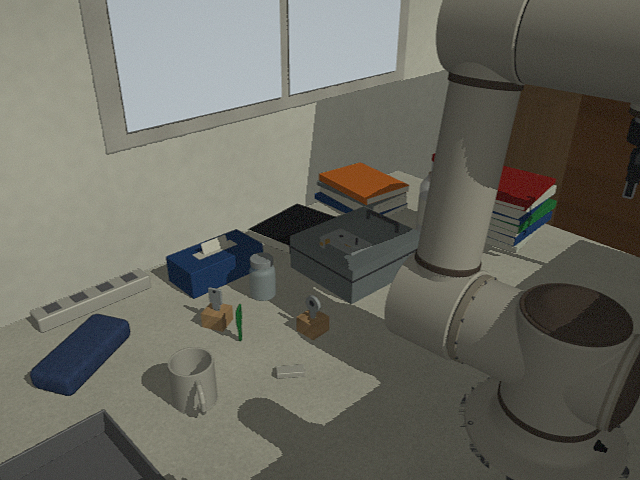

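The oblong key stands at top (194,223) / side (215,300), and the round-headed one at top (251,294). The green decoy is at top (190,260). The box is at top (368,243) with its lock plate at (345,243). Next I'll enlarge crops of these.

```bash
python3 -c "
from h import *
d=load('top0.png');s=load('side0.png')
a=cv2.resize(d['image'][190:270,165:245],(400,400),interpolation=3);b=cv2.resize(d['image'][203:283,305:385],(400,400),interpolation=3)
cv2.imwrite('pics/c1.png',np.hstack([a,b])[:,:,::-1])
print(onz(d,194,224,.036),onz(d,346,242,.096),onz(d,190,260,.02))
for q in [(311,191),(428,194),(427,294),(307,292)]: print(onz(d,*q,.09))
def tri(u,v,w,x):
    c1,r1=ray(d,u,v);c2,r2=ray(s,w,x);A=np.stack([r1,-r2],1);t=np.linalg.lstsq(A,c2-c1,rcond=None)[0];return (c1+r1*t[0]+c2+r2*t[1])/2
print(tri(192,219,215,292))
"
```

```text
[0.64253388 0.23340336 0.036     ] [ 0.5942383  -0.11330483  0.096     ] [0.56069978 0.2443056  0.02      ]
[ 0.70887772 -0.03649692  0.09      ]
[ 0.7017594  -0.29616717  0.09      ]
[ 0.48061574 -0.28957927  0.09      ]
[ 0.4851982  -0.02779644  0.09      ]
[0.64890613 0.23031406 0.07581868]
```

View pics/c1.png

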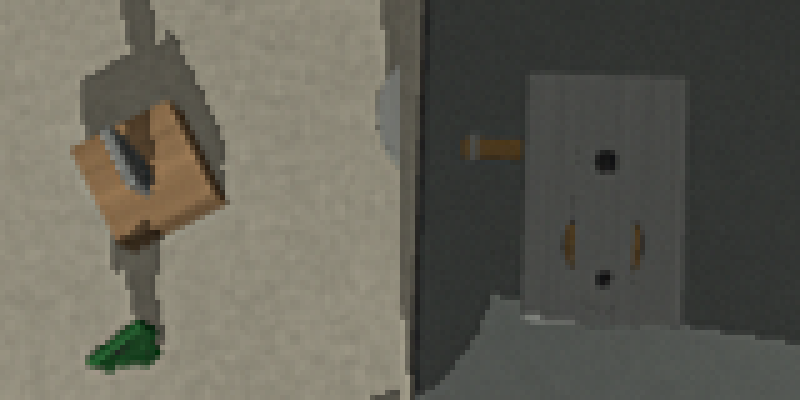

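The top crop shows the key's head edge in its block running crop (105,130)-(145,190). The lock plate shows the pivot at crop (606,160), the post at (603,278) and the plug's edges at (570/638,244). Box yaw is about -2°. I'll come at the lock with tool yaw near 178°, so that joint 6 has room for the clockwise turn.

>>> jog_arm:
  increments:
    - [[0.385,0.3725,0.1],[0,0,0.917],0]
    - [[0.385,0.3725,0.1],[0,0,0.917],0]
    - [[0.385,0.3725,0.1],[0,0,0.917],0]
    - [[0.385,0.3725,0.1],[0,0,0.917],0]
    - [[0.385,0.3725,0.1],[0,0,0.917],0]
    - [[0.385,0.3725,0.1],[0,0,0.917],0]
    - [[0.385,0.3725,0.1],[0,0,0.917],0]
    - [[0.385,0.3725,0.1],[0,0,0.917],0]
    - [[0.385,0.3725,0.1],[0,0,0.917],0]
    - [[0.385,0.3725,0.1],[0,0,0.917],0]

```text
t: 0.98
tcp_pos: [0.2467, -0.4482, 0.275]
eef_rot: [-0.0, 0.89, 0.456, -0.0]
ft_force: [0.5, 1.0, -0.7]
gripper_width: 0.0854
grasp_force: 0.0
```

>>> jog_arm:
  increments:
    - [[0.385,0.3725,0],[0,0,0.917],0]
    - [[0.385,0.3725,0],[0,0,0.917],0]
    - [[0.385,0.3725,0],[0,0,0.917],0]
    - [[0.385,0.3725,0],[0,0,0.917],0]
    - [[0.385,0.3725,0],[0,0,0.917],0]
    - [[0.385,0.3725,0],[0,0,0.917],0]
    - [[0.385,0.3725,0],[0,0,0.917],0]
    - [[0.385,0.3725,0],[0,0,0.917],0]
    - [[0.385,0.3725,0],[0,0,0.917],0]
    - [[0.385,0.3725,0],[0,0,0.917],0]

```text
t: 1.82
tcp_pos: [0.3622, -0.3366, 0.2752]
eef_rot: [-0.0, 0.672, 0.74, -0.0]
ft_force: [-0.5, 0.7, -0.4]
gripper_width: 0.0853
grasp_force: 0.0
```

>>> jog_arm:
  increments:
    - [[0.385,0.3725,0],[0,0,0.917],0]
    - [[0.385,0.3725,0],[0,0,0.917],0]
    - [[0.385,0.3725,0],[0,0,0.917],0]
    - [[0.385,0.3725,0],[0,0,0.917],0]
    - [[0.385,0.3725,0],[0,0,0.917],0]
    - [[0.385,0.3725,0],[0,0,0.917],0]
    - [[0.385,0.3725,0],[0,0,0.917],0]
    - [[0.385,0.3725,0],[0,0,0.917],0]
    - [[0.385,0.3725,0],[0,0,0.917],0]
    - [[0.385,0.3725,0],[0,0,0.917],0]

```text
t: 2.65
tcp_pos: [0.4777, -0.225, 0.2753]
eef_rot: [0.0, 0.368, 0.93, -0.0]
ft_force: [0.2, -0.8, 0.7]
gripper_width: 0.0856
grasp_force: 0.0
```

>>> jog_arm:
  increments:
    - [[0.385,0.3725,0],[0,0,0.917],0]
    - [[0.385,0.3725,0],[0,0,0.917],0]
    - [[0.385,0.3725,0],[0,0,0.917],0]
    - [[0.385,0.3725,0],[0,0,0.917],0]
    - [[0.385,0.3725,0],[0,0,0.917],0]
    - [[0.385,0.3725,0],[0,0,0.917],0]
    - [[0.385,0.3725,0],[0,0,0.917],0]
    - [[0.385,0.3725,0],[0,0,0.917],0]
    - [[0.385,0.3725,0],[0,0,0.917],0]
    - [[0.385,0.3725,0],[0,0,0.917],0]

```text
t: 3.48
tcp_pos: [0.5933, -0.1132, 0.2755]
eef_rot: [0.0, 0.017, 1.0, -0.0]
ft_force: [-0.7, 0.3, 0.8]
gripper_width: 0.0854
grasp_force: 0.0
```

```bash
python3 -c "
from h import *
d=snap('wrist','lock1.png');o=r.get_obs();print(o['joints'],o['tcp_pos'],o['eef_rot'],o['t'])
d=load('lock1.png');print(proj(d,np.array([.594,-.113,.096])))"
```

```text
[-3.15911804e-01  2.03343032e-01  1.31536884e+00 -8.51972006e-05
  1.62261828e+00 -1.85360045e+00] [ 0.59328962 -0.11315086  0.27545644] [ 1.12869413e-04  1.65552954e-02  9.99862942e-01 -7.93563724e-05] 3.5333
[315.67224717 215.42311229]
```

View pics/lock1.png

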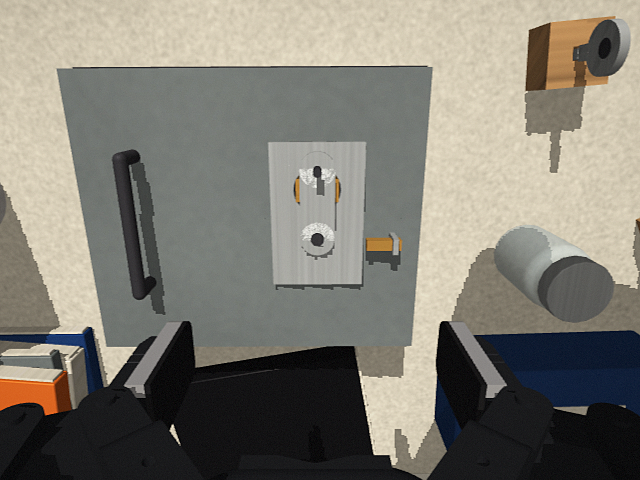

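The wrist picture shows the lock: post top (317,171), pivot (317.5,239), plug edges at columns 297 and 340, plate corners (268,142), (366,142), (363,284), (274,285), and box corners (58,68), (432,67), (412,346), (105,346).

```bash
python3 -c "
from h import *
d=load('lock1.png')
print('post',onz(d,317,171,.1165),'pivot',onz(d,317.5,239,.1005),onz(d,317.5,239,.104),'plug',onz(d,318,187,.096))
g=cv2.cvtColor(d['image'],cv2.COLOR_RGB2GRAY)
def sub(L,z):
    c=cv2.cornerSubPix(g,np.array(L,np.float32).reshape(-1,1,2),(5,5),(-1,-1),(3,30,.01)).reshape(-1,2)
    P=np.array([onz(d,*q,z) for q in c]);print(c.round(1).tolist());print(P.round(4).tolist());print('c',P.mean(0))
    a,b,e,f=P
    for x,y in [(a,f),(b,e),(a,b),(f,e)]: v=y-x;print(np.hypot(*v[:2]).round(4),np.degrees(np.arctan2(v[1],v[0])).round(2))
sub([(58,68),(432,67),(412,346),(105,346)],.09);sub([(268,142),(366,142),(363,284),(274,285)],.096)
"
```

```text
post [ 0.55770454 -0.11091591  0.1165    ] pivot [ 0.61121429 -0.11220482  0.1005    ] [ 0.61010502 -0.11218958  0.104     ] plug [ 0.57250748 -0.11056431  0.096     ]
[[55.79999923706055, 68.19999694824219], [431.29998779296875, 66.80000305175781], [410.79998779296875, 345.20001220703125], [105.0, 346.0]]
[[0.4848, -0.2887, 0.09], [0.4928, -0.0299, 0.09], [0.7119, -0.036, 0.09], [0.7038, -0.296, 0.09]]
c [ 0.5983345  -0.16263675  0.09      ]
0.2191 -1.92
0.2192 -1.6
0.2589 88.24
0.2602 88.22
[[267.70001220703125, 141.6999969482422], [365.79998779296875, 141.60000610351562], [361.5, 284.29998779296875], [275.1000061035156, 284.6000061035156]]
[[0.5387, -0.1453, 0.096], [0.541, -0.0755, 0.096], [0.6515, -0.0786, 0.096], [0.6495, -0.1471, 0.096]]
c [ 0.59519912 -0.11162128  0.096     ]
0.1107 -0.93
0.1105 -1.61
0.0699 88.11
0.0686 88.26
```

>>> jog_arm:
  increments:
    - [[0.04,0.6,-0.06],[0,0,0.35],0]
    - [[0.09,0.9,-0.1],[0,0,0.66],0]
    - [[0.09,0.9,-0.1],[0,0,0.66],0]
    - [[0.09,0.9,-0.1],[0,0,0.66],0]
    - [[0.09,0.9,-0.1],[0,0,0.66],0]
    - [[0.09,0.9,-0.1],[0,0,0.66],0]
    - [[0.09,0.9,-0.1],[0,0,0.66],0]
    - [[0.09,0.9,-0.1],[0,0,0.66],0]
    - [[0.09,0.9,-0.1],[0,0,0.66],0]
    - [[0.09,0.9,-0.1],[0,0,0.66],0]

```text
t: 4.37
tcp_pos: [0.6205, 0.1567, 0.2454]
eef_rot: [0.0, -0.241, 0.97, -0.0]
ft_force: [0.2, 0.4, -0.6]
gripper_width: 0.0856
grasp_force: 0.0
```

>>> jog_arm:
  increments:
    - [[0.09,0.25,-0.05],[0,0,0],0]
    - [[0.09,0.25,-0.1],[0,0,0],0]
    - [[0.09,0.25,-0.15],[0,0,0],0]
    - [[0.09,0.25,-0.18],[0,0,0],0]
    - [[0.09,0.25,-0.18],[0,0,0],0]
    - [[0.09,0.25,-0.18],[0,0,0],0]
    - [[0.09,0.25,-0.18],[0,0,0],0]
    - [[0.09,0.25,-0.18],[0,0,0],0]
    - [[0.09,0.25,-0.18],[0,0,0],0]
    - [[0.09,0.25,-0.18],[0,0,0],0]

```text
t: 5.2
tcp_pos: [0.6477, 0.2319, 0.1921]
eef_rot: [0.001, -0.242, 0.97, -0.0]
ft_force: [0.4, 0.3, 0.2]
gripper_width: 0.0857
grasp_force: 0.0
```

```bash
python3 -c "
from h import *
snap('wrist','key1.png');d=load('key1.png');print(d['o_pos'],proj(d,np.array([.645,.232,.072])),proj(d,np.array([.645,.232,.036])))"
```

```text
[0.64767361 0.2318987  0.19211227] [318.59892004 234.91564593] [318.18056961 219.74765112]
```

View pics/key1.png

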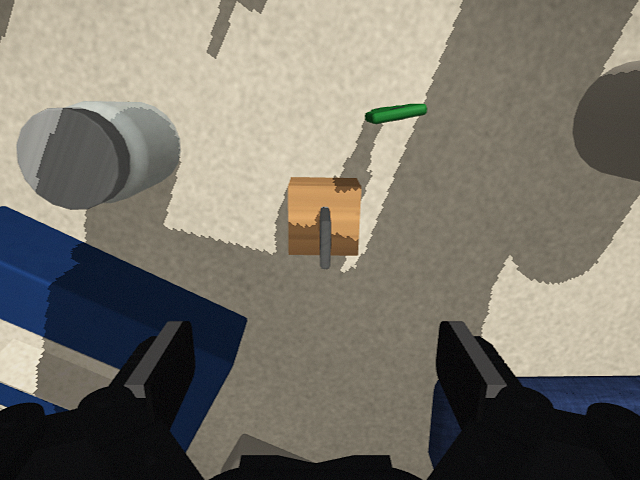

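The wrist picture shows the key's head at (325,208–268), edge-on and aligned with the tool. The block spans columns 289–361 and the green decoy is at (396,113). Next I'll measure the head's centre and yaw.

```bash
python3 -c "
from h import *
from scipy.spatial.transform import Rotation as R
d=load('key1.png');im=d['image'].astype(int)
sat=im.max(2)-im.min(2);m=(sat<25)&(im.max(2)<130)
for v in range(206,274,5):
    x=np.where(m[v,305:345])[0]+305;print(v,x.min() if len(x) else 0,x.max() if len(x) else 0,im[v,325])
q=d['o_rot'];M=R.from_quat([q[1],q[2],q[3],q[0]]).as_matrix();print('yaw',np.degrees(np.arctan2(M[1,0],M[0,0])))
for v in (208,268): print(onz(d,325.5,v,.09))
ex=M[:,0]
far=onz(d,325.5,268.5,.09);C=far+ex*.015;print('centre',C,'tcp delta',C-d['o_pos'])
for z in (.09,.052,.036):print(z,proj(d,np.r_[C[:2],z]+ex*.015),proj(d,np.r_[C[:2],z]-ex*.015),proj(d,np.r_[C[:2],z]+M[:,1]*.025+ex*.025),proj(d,np.r_[C[:2],z]-M[:,1]*.025-ex*.025))
"
```

```text
206 0 0 [193 157 112]
211 321 329 [69 72 67]
216 320 329 [72 71 68]
221 320 330 [88 89 85]
226 320 330 [92 93 89]
231 320 330 [89 88 86]
236 320 330 [90 91 87]
241 320 330 [89 89 84]
246 320 330 [92 93 87]
251 320 330 [93 92 91]
256 307 344 [93 92 88]
261 305 344 [91 93 92]
266 305 341 [92 95 90]
271 305 340 [123 117 101]
yaw -152.0459562795505
[0.62446815 0.22525326 0.09      ]
[0.65619772 0.24240222 0.09      ]
centre [0.64322495 0.23552053 0.08998422] tcp delta [-0.00444866  0.00362183 -0.10212805]
0.09 [325.90353748 219.01989987] [325.50063639 268.50993875] [370.89366103 201.6443497 ] [283.29331434 284.20279452]
0.052 [324.46777971 203.94538815] [324.16326902 247.62385759] [363.44756933 188.71315356] [287.29015298 261.56373012]
0.036 [323.97046782 198.72394058] [323.69693066 240.34090692] [360.87441656 184.24450819] [288.68680323 253.65276402]
```

>>> jog_arm:
  increments:
    - [[-0.015,0.012,-0.08],[0,0,0],0.3]
    - [[-0.015,0.012,-0.2],[0,0,0],0.3]
    - [[-0.015,0.012,-0.3],[0,0,0],0.3]
    - [[-0.015,0.012,-0.38],[0,0,0],0.3]
    - [[-0.015,0.012,-0.417],[0,0,0],0.3]
    - [[-0.015,0.012,-0.417],[0,0,0],0.3]
    - [[-0.015,0.012,-0.417],[0,0,0],0.6]
    - [[-0.015,0.012,-0.417],[0,0,0],1]
    - [[-0.015,0.012,-0.417],[0,0,0],1]
    - [[-0.015,0.012,-0.417],[0,0,0],1]

```text
t: 6.08
tcp_pos: [0.6436, 0.236, 0.0677]
eef_rot: [0.001, -0.242, 0.97, -0.0]
ft_force: [-0.0, 0.7, -0.1]
gripper_width: 0.0117
grasp_force: 0.0
```

>>> jog_arm:
  increments:
    - [[0,0,0],[0,0,0],1]
    - [[0,0,0],[0,0,0],1]
    - [[0,0,0],[0,0,0],1]
    - [[0,0,0],[0,0,0],1]
    - [[0,0,0],[0,0,0],1]
    - [[0,0,0],[0,0,0],1]
    - [[0,0,0],[0,0,0],1]
    - [[0,0,0],[0,0,0],1]
    - [[0,0,0],[0,0,0],1]
    - [[0,0,0],[0,0,0],1]

```text
t: 6.92
tcp_pos: [0.6435, 0.2359, 0.0675]
eef_rot: [0.001, -0.242, 0.97, -0.0]
ft_force: [-0.8, -1.0, 7.3]
gripper_width: 0.0055
grasp_force: 60.5
```

>>> jog_arm:
  increments:
    - [[0,0,0.07],[0,0,0],1]
    - [[0,0,0.15],[0,0,0],1]
    - [[0,0,0.25],[0,0,0],1]
    - [[0,0,0.36],[0,0,0],1]
    - [[0,0,0.46],[0,0,0],1]
    - [[0,0,0.5],[0,0,0],1]
    - [[-0.04,-0.1,0.5],[0,0,-0.08],1]
    - [[-0.08,-0.2,0.5],[0,0,-0.2],1]
    - [[-0.1,-0.3,0.5],[0,0,-0.3],1]
    - [[-0.12,-0.4,0.5],[0,0,-0.36],1]

```text
t: 7.75
tcp_pos: [0.6062, 0.1149, 0.2161]
eef_rot: [0.0, -0.101, 0.995, -0.0]
ft_force: [0.2, 0.7, -0.9]
gripper_width: 0.0052
grasp_force: 59.2
```

>>> jog_arm:
  increments:
    - [[-0.02,-0.1,0],[0,0,-0.1],1]
    - [[-0.05,-0.22,0],[0,0,-0.2],1]
    - [[-0.09,-0.34,0],[0,0,-0.301],1]
    - [[-0.12,-0.46,0],[0,0,-0.301],1]
    - [[-0.14,-0.56,0],[0,0,-0.301],1]
    - [[-0.16,-0.64,0],[0,0,-0.301],1]
    - [[-0.163,-0.689,0],[0,0,-0.301],1]
    - [[-0.163,-0.689,0],[0,0,-0.301],1]
    - [[-0.163,-0.689,0],[0,0,-0.301],1]
    - [[-0.163,-0.689,0],[0,0,-0.301],1]

```text
t: 8.58
tcp_pos: [0.5582, -0.0902, 0.2161]
eef_rot: [-0.0, 0.015, 1.0, 0.0]
ft_force: [0.2, 0.9, -0.6]
gripper_width: 0.0051
grasp_force: 59.2
```

```bash
python3 -c "
from h import *
from scipy.spatial.transform import Rotation as R
o=r.get_obs();q=o['eef_rot'];M=R.from_quat([q[1],q[2],q[3],q[0]]).as_matrix();print(M.round(4),o['tcp_pos'],o['joints'],o['t'])
snap('wrist','push1.png');snap('side','push1s.png');a=cv2.imread('pics/push1.png');s=cv2.imread('pics/push1s.png')
cv2.imwrite('pics/push1c.png',np.hstack([cv2.resize(a,(480,360)),cv2.resize(s[150:350,250:430],(320,360))]))"
```

```text
[[-9.995e-01  3.060e-02 -1.000e-04]
 [ 3.060e-02  9.995e-01  2.000e-04]
 [ 1.000e-04  2.000e-04 -1.000e+00]] [ 0.55815992 -0.09023981  0.21609904] [-2.96614865e-01  1.42061702e-01  1.50588543e+00  1.37765068e-04
  1.49376558e+00 -1.83682085e+00] 8.5833
```

View pics/push1c.png

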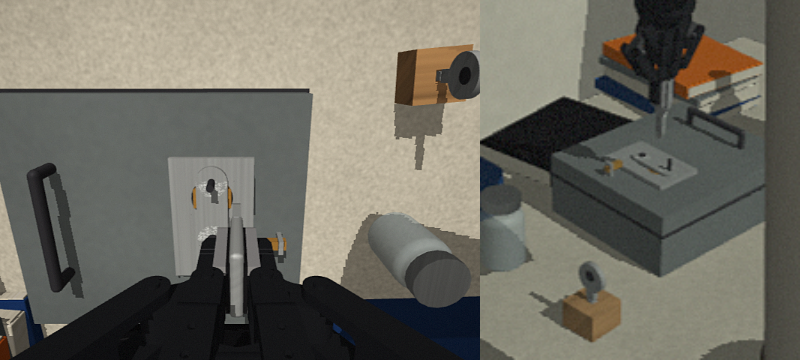

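The picture shows the key upright in the fingers with its tip at full-size wrist (316,276). The post stands at about (281,243), to the left of the key, which is its -y side. Next I'll check the tip's depth and the post's position in numbers.

```bash
python3 -c "
from h import *
d=load('push1.png')
T=d['o_pos']
for h in (.055,.061,.067):
  for x in (.003,-.003): print(h,x,proj(d,T+np.array([-x,0,-h])))
print('kh',proj(d,np.array([.574,-.1112,.096])),'post',proj(d,np.array([.558,-.111,.1165])))
c=d['image'][210:310,230:360];cv2.imwrite('pics/c2.png',cv2.resize(c,(780,600),interpolation=3)[:,:,::-1])"
```

```text
0.055 0.003 [315.4127824  273.88054245]
0.055 -0.003 [315.7985508  285.63998906]
0.061 0.003 [315.39436563 269.14786549]
0.061 -0.003 [315.76957303 280.62310245]
0.067 0.003 [315.37695427 264.67355561]
0.067 -0.003 [315.74216329 275.87768868]
kh [282.90881767 263.25640078] post [279.16472412 249.86078779]
```

View pics/c2.png

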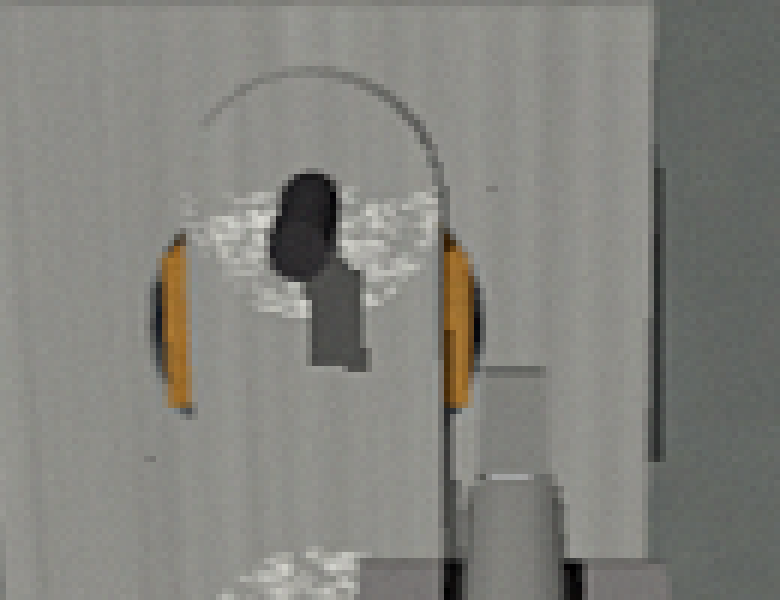

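The crop puts the key tip at full-size (315.8,271.3), which is lateral-true. The post top is at (280,251.3) and the plug centre at (283.3,263.5), so the keyhole is near (0.574,-0.111). I'll descend beside the post, then push it along its arc.

>>> jog_arm:
  increments:
    - [[0,0,-0.05],[0,0,0],1]
    - [[0,0,-0.1],[0,0,0],1]
    - [[0,0,-0.15],[0,0,0],1]
    - [[0,0,-0.174],[0,0,0],1]
    - [[0,0,-0.174],[0,0,0],1]
    - [[0,-0.015,-0.174],[0,0,0],1]
    - [[0,-0.03,-0.174],[0,0,0],1]
    - [[0,-0.045,-0.174],[0,0,0],1]
    - [[0,-0.045,-0.174],[0,0,0],1]
    - [[0,-0.045,-0.174],[0,0,0],1]

```text
t: 9.52
tcp_pos: [0.5583, -0.1048, 0.1644]
eef_rot: [0.0, 0.016, 1.0, -0.0]
ft_force: [0.7, 0.8, -0.2]
gripper_width: 0.0054
grasp_force: 59.3
```

>>> jog_arm:
  increments:
    - [[0,-0.023,0],[0,0,0],1]
    - [[0.002,-0.04,0],[0,0,0],1]
    - [[0.006,-0.057,0],[0,0,0],1]
    - [[0.011,-0.073,0],[0,0,0],1]
    - [[0.018,-0.089,0],[0,0,0],1]
    - [[0.027,-0.104,0],[0,0,0],1]
    - [[0.037,-0.118,0],[0,0,0],1]
    - [[0.048,-0.13,0],[0,0,0],1]
    - [[0.061,-0.142,0],[0,0,0],1]
    - [[0.075,-0.152,0],[0,0,0],1]

```text
t: 10.35
tcp_pos: [0.5811, -0.1504, 0.164]
eef_rot: [0.0, 0.015, 1.0, -0.0]
ft_force: [-0.2, -0.7, -0.0]
gripper_width: 0.0052
grasp_force: 59.3
```

>>> jog_arm:
  increments:
    - [[0,0,0.03],[0,0,0],1]
    - [[0,0,0.08],[0,0,0],1]
    - [[-0.03,0.06,0.1],[0,0,0],1]
    - [[-0.07,0.12,0.1],[0,0,0],1]
    - [[-0.1,0.12,0.1],[0,0,0],1]
    - [[-0.1,0.12,0.1],[0,0,0],1]
    - [[-0.1,0.12,0.1],[0,0,0],1]
    - [[-0.1,0.12,0.1],[0,0,0],1]
    - [[-0.1,0.12,0.1],[0,0,0],1]
    - [[-0.1,0.12,0.1],[0,0,0],1]

```text
t: 11.18
tcp_pos: [0.5509, -0.1143, 0.1938]
eef_rot: [-0.0, 0.016, 1.0, -0.0]
ft_force: [0.5, -0.1, -0.5]
gripper_width: 0.0047
grasp_force: 59.3
```

```bash
python3 -c "
from h import *
snap('wrist','open1.png');d=load('open1.png');T=d['o_pos'];print(T,d['o_rot'])
for h in (.058,.061): print(h,proj(d,T+np.array([-.003,0,-h])),proj(d,T+np.array([.003,0,-h])))
for p in [(0,0,0),(6.9,3.4,0),(-6.9,-3.4,0),(6.9,-3.4,0),(-6.9,3.4,0)]: print(p,proj(d,np.array([.574,-.111,.096])+np.array(p)/1000))
c=d['image'][190:340,220:420];cv2.imwrite('pics/c3.png',cv2.resize(c,(800,600),interpolation=3)[:,:,::-1])"
```

```text
[ 0.55087436 -0.11432992  0.19375574] [-1.75449350e-04  1.56017675e-02  9.99878270e-01 -1.32100662e-05]
0.058 [315.42198443 271.51012376] [315.80976913 283.12633884]
0.061 [315.41386621 269.1786806 ] [315.79633209 280.65443724]
(0, 0, 0) [322.41620761 287.38633183]
(6.9, 3.4, 0) [328.48706106 297.96312008]
(-6.9, -3.4, 0) [316.24092501 276.62760455]
(6.9, -3.4, 0) [316.95309448 298.29401401]
(-6.9, 3.4, 0) [327.97613697 276.28534583]
```

View pics/c3.png

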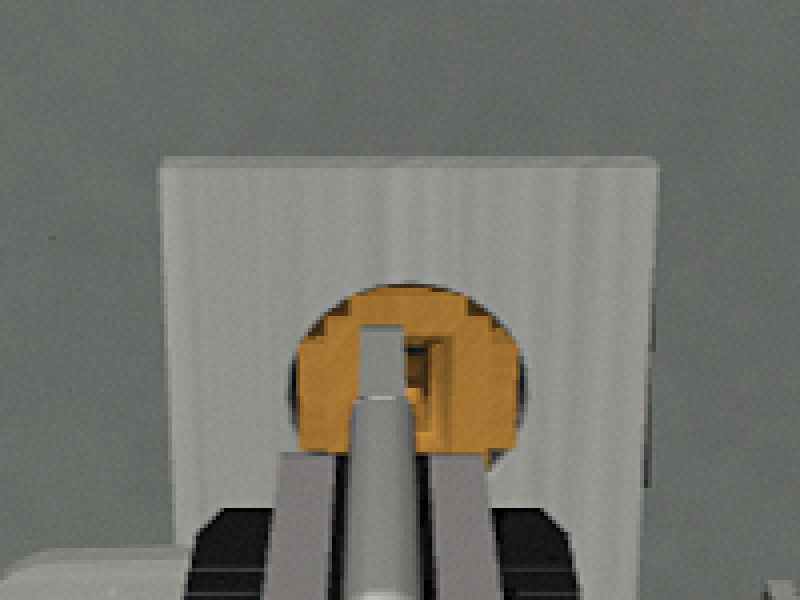

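The cover is open. The plug is centred at full-size (322.3,287), the slot's chamfer edge is near column 333, and the key tip is at (315.8,271.3). I'll solve the tip offset from the tip row and the taper row (289.2), then move over the hole.

```bash
python3 -c "
from h import *
from scipy.optimize import fsolve
d=load('open1.png');T=d['o_pos'];g=d['image'].astype(int).sum(2)
print(g[262:296,314],g[262:296,316])
for tr,tp in [(271.25,289.25),(271.0,289.25),(271.25,289.75)]:
  f=lambda p:[proj(d,T+np.array([-.003+p[0],0,-p[1]]))[1]-tr,proj(d,T+np.array([-.006+p[0],0,-p[1]+.009]))[1]-tp]
  print(fsolve(f,[0,.06]))
for h,x in[(.058,0),(.061,0),(.061,.0012)]:print(h,x,proj(d,T+np.array([-.006+x,0,-h+.009])))
print(np.where(np.abs(np.diff(g[268,280:350]))>60)[0]+280)
"
```

```text
[254 280 322 320 319 320 327 326 329 278 342 397 386 382 394 383 391 385
 383 378 382 383 381 381 388 379 395 511 372 379 390 385 381 391] [282 281 319 317 317 310 310 305 322 292 342 396 384 381 388 396 384 386
 389 385 393 387 387 386 390 379 391 493 372 376 383 384 384 381]
[-0.06654313 -0.10692014]
[-0.06667431 -0.10720984]
[-0.06668061 -0.10726154]
0.058 0 [315.24250772 272.80336869]
0.061 0 [315.23663384 270.33879541]
0.061 0.0012 [315.3177858  272.76136423]
[299 300 301 306 307 336 341 342 343]
```

```bash
python3 -c "
from h import *
from scipy.optimize import fsolve
d=load('open1.png');T=d['o_pos']
for tr,tp in [(272,289),(271.5,289),(272,288.5)]:
  f=lambda p:[min(proj(d,T+np.array([-.003+p[0],0,-p[1]]))[1],9e9)-tr,proj(d,T+np.array([-.009+p[0],0,-p[1]+.034]))[1]-tp]
  print(fsolve(f,[0,.06]))
for h,x in[(.058,0),(.061,0),(.061,.0012)]:print(h,x,[proj(d,T+np.array([-a+x,0,-h+b]))[1].round(1) for a,b in [(.003,0),(.006,.009),(.006,.034),(.009,.034)]])
"
```

```text
[0.00491496 0.06952381]
[0.00239302 0.06394548]
[0.00695245 0.0745579 ]
0.058 0 [np.float64(271.5), np.float64(272.8), np.float64(296.6), np.float64(289.7)]
0.061 0 [np.float64(269.2), np.float64(270.3), np.float64(293.4), np.float64(286.6)]
0.061 0.0012 [np.float64(271.5), np.float64(272.8), np.float64(296.1), np.float64(289.3)]
```

>>> jog_arm:
  increments:
    - [[0.03,0.011,0],[0,0,0],1]
    - [[0.074,0.011,0],[0,0,0],1]
    - [[0.074,0.011,0],[0,0,0],1]
    - [[0.074,0.011,-0.04],[0,0,0],1]
    - [[0.074,0.011,-0.08],[0,0,0],1]
    - [[0.074,0.011,-0.11],[0,0,0],1]
    - [[0.074,0.011,-0.13],[0,0,0],1]
    - [[0.074,0.011,-0.14],[0,0,0],1]
    - [[0.074,0.011,-0.15],[0,0,0],1]
    - [[0.074,0.011,-0.15],[0,0,0],1]

```text
t: 12.07
tcp_pos: [0.5728, -0.1107, 0.1486]
eef_rot: [-0.0, 0.015, 1.0, -0.0]
ft_force: [1.1, -0.4, -0.9]
gripper_width: 0.0053
grasp_force: 59.2
```

>>> jog_arm:
  increments:
    - [[0,0,-0.005],[0,0,0],1]
    - [[0,0,-0.01],[0,0,0],1]
    - [[0,0,-0.015],[0,0,0],1]
    - [[0,0,-0.02],[0,0,0],1]
    - [[0,0,-0.025],[0,0,0],1]
    - [[0,0,-0.03],[0,0,0],1]
    - [[0,0,-0.035],[0,0,0],1]
    - [[0,0,-0.04],[0,0,0],1]
    - [[0,0,-0.045],[0,0,0],1]
    - [[0,0,-0.045],[0,0,0],1]

```text
t: 12.9
tcp_pos: [0.5729, -0.1107, 0.1353]
eef_rot: [0.0, 0.015, 1.0, -0.0]
ft_force: [3.5, -0.7, -0.3]
gripper_width: 0.0054
grasp_force: 59.4
```

>>> jog_arm:
  increments:
    - [[0.002,0,-0.005],[0,0,0],1]
    - [[0.002,0,-0.01],[0,0,0],1]
    - [[0.002,0,-0.015],[0,0,0],1]
    - [[0.002,0,-0.02],[0,0,0],1]
    - [[0.002,0,-0.025],[0,0,0],1]
    - [[0.002,0,-0.03],[0,0,0],1]
    - [[0.002,0,-0.033],[0,0,0],1]
    - [[0.002,0,-0.036],[0,0,0],1]
    - [[0.002,0,-0.036],[0,0,0],1]
    - [[0.002,0,-0.036],[0,0,0],1]

```text
t: 13.73
tcp_pos: [0.5733, -0.1106, 0.1245]
eef_rot: [-0.0, 0.015, 1.0, -0.0]
ft_force: [1.3, 0.0, 0.6]
gripper_width: 0.0055
grasp_force: 59.6
```

>>> jog_arm:
  increments:
    - [[0,0,-0.002],[0,0,0],1]
    - [[0,0,-0.004],[0,0,0],1]
    - [[0,0,-0.006],[0,0,0],1]
    - [[0,0,-0.008],[0,0,0],1]
    - [[0,0,-0.01],[0,0,0],1]
    - [[0,0,-0.01],[0,0,0],1]
    - [[0,0,-0.01],[0,0,0],1]
    - [[0,0,-0.01],[0,0,0],1]
    - [[0,0,-0.01],[0,0,0],1]
    - [[0,0,-0.01],[0,0,0],1]

```text
t: 14.57
tcp_pos: [0.5737, -0.1107, 0.1231]
eef_rot: [0.001, 0.015, 1.0, -0.0]
ft_force: [-4.6, 0.6, 18.9]
gripper_width: 0.0055
grasp_force: 62.6
```

```bash
python3 -c "
from h import *
snap('wrist','in1.png');snap('side','in1s.png');o=r.get_obs();print(o['ft_force'],o['wrist_torque'],o['tcp_pos'])
a=cv2.imread('pics/in1.png');s=cv2.imread('pics/in1s.png')
cv2.imwrite('pics/in1c.png',np.hstack([cv2.resize(a[190:340,230:400],(440,388),interpolation=2),cv2.resize(s[190:290,310:400],(349,388),interpolation=2)]))"
```

```text
[-4.90897607  1.56465675 18.10881618] [ 0.14268127  0.79516462 -0.01714225] [ 0.57366042 -0.11074078  0.12300903]
```

View pics/in1c.png

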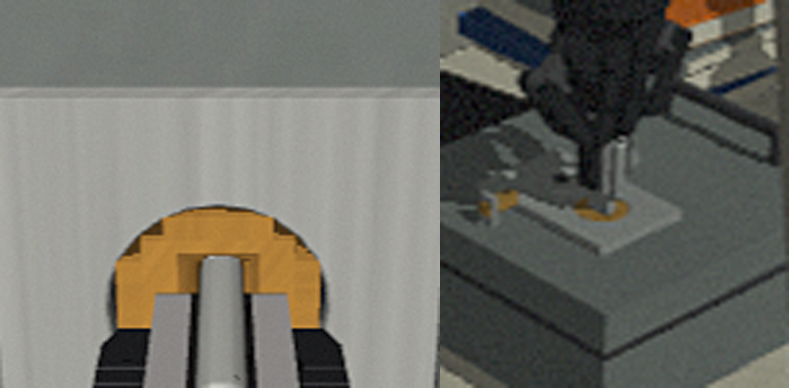

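The picture shows the shoulder reaching the slot mouth. The 18 N contact at TCP z 0.123 matches home (0.0615 + 0.062). A little wiggle with slightly more push will confirm it.

>>> jog_arm:
  increments:
    - [[0,0,-0.002],[0,0,0.06],1]
    - [[0,0,-0.003],[0,0,0.06],1]
    - [[0,0,-0.004],[0,0,-0.06],1]
    - [[0,0,-0.004],[0,0,-0.06],1]
    - [[0,0,-0.004],[0,0,0.06],1]
    - [[0,0,-0.004],[0,0,0.06],1]
    - [[0,0,-0.004],[0,0,-0.06],1]
    - [[0,0,-0.004],[0,0,0],1]
    - [[0,0,-0.004],[0,0,0],1]
    - [[0,0,-0.004],[0,0,0],1]

```text
t: 15.5
tcp_pos: [0.574, -0.111, 0.1227]
eef_rot: [0.001, 0.015, 1.0, -0.001]
ft_force: [-7.3, 0.4, 28.4]
gripper_width: 0.0052
grasp_force: 63.8
```

>>> jog_arm:
  increments:
    - [[0,0,0.003],[0,0,-0.05],1]
    - [[0,0,0.004],[0,0,-0.1],1]
    - [[0,0,0.004],[0,0,-0.18],1]
    - [[0,0,0.004],[0,0,-0.26],1]
    - [[0,0,0.004],[0,0,-0.34],1]
    - [[0,0,0.004],[0,0,-0.42],1]
    - [[0,0,0.004],[0,0,-0.5],1]
    - [[0,0,0.004],[0,0,-0.58],1]
    - [[0,0,0.004],[0,0,-0.66],1]
    - [[0,0,0.004],[0,0,-0.66],1]

```text
t: 16.33
tcp_pos: [0.5739, -0.111, 0.123]
eef_rot: [0.001, 0.273, 0.962, -0.0]
ft_force: [-0.8, -0.8, 16.8]
gripper_width: 0.0051
grasp_force: 62.1
```

```bash
python3 -c "
from h import *
o=r.get_obs();print(o['ft_force'],o['wrist_torque'],o['tcp_pos'],o['joints'],o['eef_rot'])"
```

```text
[-0.79891511 -0.84504431 16.84184602] [-0.05296899  0.42013408  0.04660063] [ 0.57390002 -0.1109576   0.12303188] [-3.22559377e-01  2.38635200e-01  1.58485211e+00 -3.74434397e-04
  1.31608628e+00 -1.33969970e+00] [ 1.00019331e-03  2.73260453e-01  9.61939537e-01 -2.27186222e-04]
```

>>> jog_arm:
  increments:
    - [[0,0,0],[0,0,-0.09],1]
    - [[0,0,0],[0,0,-0.18],1]
    - [[0,0,0],[0,0,-0.27],1]
    - [[0,0,0],[0,0,-0.36],1]
    - [[0,0,0],[0,0,-0.45],1]
    - [[0,0,0],[0,0,-0.54],1]
    - [[0,0,0],[0,0,-0.63],1]
    - [[0,0,0],[0,0,-0.72],1]
    - [[0,0,0],[0,0,-0.8],1]
    - [[0,0,0],[0,0,-0.8],1]

```text
t: 17.17
tcp_pos: [0.574, -0.1109, 0.123]
eef_rot: [0.001, 0.557, 0.83, 0.0]
ft_force: [-0.5, -0.4, 16.3]
gripper_width: 0.0052
grasp_force: 62.0
```

```bash
python3 -c "
from h import *
o=r.get_obs();print(o['ft_force'],o['wrist_torque'],o['tcp_pos'],o['joints'],o['eef_rot'])"
```

```text
[-0.50382242 -0.36485703 16.29237906] [-0.12342693  0.13004712  0.06811477] [ 0.57402132 -0.11094557  0.12303468] [-3.22519330e-01  2.38686026e-01  1.58478333e+00 -2.85172875e-04
  1.31582146e+00 -7.11402674e-01] [1.14630220e-03 5.57125449e-01 8.30427535e-01 1.72176233e-04]
```

>>> jog_arm:
  increments:
    - [[0,0,0],[0,0,-0.08],1]
    - [[0,0,0],[0,0,-0.16],1]
    - [[0,0,0],[0,0,-0.24],1]
    - [[0,0,0],[0,0,-0.32],1]
    - [[0,0,0],[0,0,-0.4],1]
    - [[0,0,0],[0,0,-0.46],1]
    - [[0,0,0],[0,0,-0.52],1]
    - [[0,0,0],[0,0,-0.56],1]
    - [[0,0,0],[0,0,-0.59],1]
    - [[0,0,0],[0,0,-0.59],1]

```text
t: 18.0
tcp_pos: [0.574, -0.1109, 0.1231]
eef_rot: [0.001, 0.732, 0.681, 0.0]
ft_force: [-1.5, -0.3, 17.2]
gripper_width: 0.0054
grasp_force: 62.1
```

```bash
python3 -c "
from h import *
o=r.get_obs();print(o['ft_force'],o['wrist_torque'],o['tcp_pos'],o['joints'],o['eef_rot'])"
```

```text
[-1.48062701 -0.33957478 17.17769689] [-0.11640461  0.37554618  0.07776193] [ 0.57395072 -0.11094878  0.12309297] [-3.22566638e-01  2.38614359e-01  1.58474699e+00 -2.78473692e-04
  1.31611487e+00 -2.50799674e-01] [9.93789979e-04 7.31995376e-01 6.81308763e-01 3.87776615e-04]
```

>>> jog_arm:
  increments:
    - [[0,0,0],[0,0,-0.02],1]
    - [[0,0,0],[0,0,-0.04],1]
    - [[0,0,0],[0,0,-0.06],1]
    - [[0,0,0],[0,0,-0.08],1]
    - [[0,0,0],[0,0,-0.1],1]
    - [[0,0,0],[0,0,-0.1],1]
    - [[0,0,0],[0,0,-0.1],1]
    - [[0,0,0],[0,0,-0.1],1]
    - [[0,0,0],[0,0,-0.1],1]
    - [[0,0,0],[0,0,-0.1],1]

```text
t: 18.83
tcp_pos: [0.5739, -0.111, 0.1231]
eef_rot: [0.001, 0.758, 0.653, 0.0]
ft_force: [-2.8, -1.1, 17.8]
gripper_width: 0.0049
grasp_force: 62.2
```

```bash
python3 -c "
from h import *
o=r.get_obs();print(o['ft_force'],o['wrist_torque'],o['tcp_pos'],o['joints'],o['grasp_force'])
snap('wrist','fin.png');snap('side','fins.png');a=cv2.imread('pics/fin.png');s=cv2.imread('pics/fins.png')
cv2.imwrite('pics/finc.png',np.hstack([cv2.resize(a,(480,360)),cv2.resize(s[170:290,310:410],(300,360),interpolation=2)]))"
```

```text
[-2.80793202 -1.10485123 17.84195496] [-0.13970313  0.46308274  0.26013367] [ 0.57390578 -0.11095701  0.1230838 ] [-3.22546077e-01  2.38610510e-01  1.58477135e+00 -3.92247709e-04
  1.31620031e+00 -1.74067757e-01] 62.18864321708679
```

View pics/finc.png

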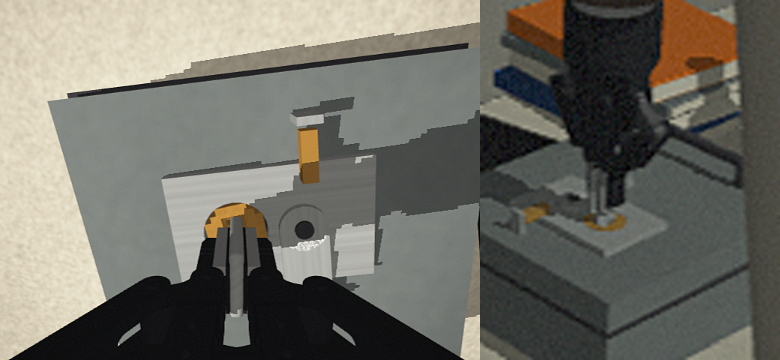

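The picture shows the key turned across, its shoulder on the plug and the cover swung away. Wrist torque rose to 0.26 N m, so the plug is at its stop.

```bash
python3 -c "
from station import r
print(r.sign_off())"
```

```text
the job is handed in; nothing more can be done
None
```

I handed the job in with the key pushed home and held against the lock's stop in the gripper (62 N grip) and the dust cover open; the sign-off returned no verdict.

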